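# Find the 12 mm gib-head key by pinching and slide it home under the pulley

## Robot

A 6-joint arm with a two-finger parallel gripper is mounted at the origin on a cart in front of the work surface, level with it; the furniture and walls round the work are solid. World frame = base frame: x ahead of the robot, y to its left, z up, the work surface at z = 0. Lengths are in m, angles in rad, forces in N, time in s.
With the tool pointing down it reaches from about 0.25 to 0.725 m from the base axis. Payload 4 kg.
Tool frame: the origin (TCP) lies midway between the tips of the shut fingers; the grasp point (between the pads) lies 19 mm behind it; z points along the fingers, y is the line along which they close (so a half turn about z gives the same grasp; the last joint's range is limited). The gripper opens to 85 mm and grips with 20 to 120 N. Pads are 22 mm wide; open, the fingers measure 114 mm over their backs; the gripper's body (76 mm by 85 mm) begins 54 mm behind the grasp point. The pads swing forward as they close: fully open they stand 13 mm farther back than shut.
Start: joints at [1.266, 0.241, 0.005, 1.335, 0, 1.571], TCP at [0.15, 0.477, 0.231] pointing down, gripper open.
Joint ranges: [-2.72, 2.72], [-1.05, 1.87], [-1.09, 1.28], [-1.99, 2.15], [-1.42, 1.44], [-3.14, 3.14]. Speed limits (rad/s): [2.79, 2.79, 3.14, 3.14, 3.14, 3.14].

## Interface

Orientations are given as a unit quaternion [x, y, z, w].
In Python, from workcell import get_obs, camera, job_done, silhouettes gives the robot as it stands. The module is installed in compiled form; this text tells all that it offers.
- The arm moves only by the tool drive_tool, never from a script. Its argument "increments" is a list of rows, each a list of 3 entries, a list of its own where there are three numbers: the shift along the world's x, y, z in mm, then the turn, a rotation vector about the world's x, y, z in degrees, then the opening, from 0 (shut) to 1 (fully open). A call has 1 to 8 rows; each row shifts and turns the commanded pose from where the row before left it; what a row does not reach is not made up. A row lasts 1/12 s, in which the tool goes at most 41.7 mm and 7.16 degrees, less where a joint would pass 70% of its speed; a pose out of reach is approached as far as the arm can. A call is refused whole if a number of a shift passes 41.7 or a number of a turn 7.16, either way. A call with a gripper value outside its range is refused whole. The fingers move at their own pace and stop on an object; the grip force is fixed at half the most. Time passes only in rows, so rows that do not move let the fingers close. It gives the time, the measured TCP pose, the force, the opening and the grip force at its end, in the units of the state.
- get_obs(): the state, without advancing time (a new reading comes with each control period).
- camera(name): name is "side" or "top"; returns a dict with "image" (480x640x3 uint8, red, green, blue), "K" (3x3 intrinsics, pixels), "view" (4x4, takes a point from world to camera coordinates). Camera axes: x right, y down, z forward; pixel columns grow to the right and rows downward; lengths in m; the calibration is good to about 2 mm. A picture is of the moment at which its call begins. There is no depth.
- job_done(): hands the job in; it is judged then, once.
Trained networks look in a picture, given as the dict that the camera call returned (one of the last four; its "shot" number tells which), for a name from the list of things; names that differ only in an ending like _2 or _b are one class to them, and where a whole thing is asked for, a point or a joint stands for the part that bears it (a point fixed in the world has none). Each returns a list of dicts, best first, with "conf" (0 to 1); they miss things now and then, are a little off and sometimes report something else, mostly with a low value. They report only what shows in the picture. A call takes as long as a camera call. They do not tell look-alikes from the thing itself.
- silhouettes(query, picture): "region" (480x640 bool, what is visible of it) and "bbox" ([left, top, right, bottom] in pixels, round what is visible of it).
The state is a dict: "clock": time; "joint_pos": joint angles; "joint_vel": joint speeds; "tau": joint torques, N m; "eef_pos": TCP position; "tool_rot": TCP orientation; "ft_force": force on the tool from outside, world axes, zero at the start; "ft_torque": the same for the moment, N m; "grip_width": finger opening in m; "grasp_force": force on a finger pad.
Only numpy, scipy, OpenCV 4.12 (cv2) and the standard library are available. Lean on these libraries where they do the work, as an engineer would, in place of code of your own. Each camera call takes 0.05 s, during which the arm holds its last target. There are 200 camera calls.

## Task

The pulley on this shaft wants its 12 mm gib-head key, but the three loose keys on the bench (8, 12 and 15 mm thick) look alike: pinch them in the gripper and read the finger opening to find the 12 mm one. Lay that one flat in the shaft's open keyway, nose towards the pulley, and slide it in under the pulley until you feel it bear against the blind end of the keyway; the pulley starts a touch out of line and the key's tapered nose brings it round, so push firmly but do not force or ram it: under 25 N at the end of the keyway, and nowhere more than about 50 N between key and shaft. Let go with the key lying flat at the end of the keyway and the pulley in line, leave the other two keys lying flat on the bench and do not knock the calliper or the needle valve about.

Things in the scene. Friction and masses are not known exactly. Their poses are not given: they have to be found in the camera images.
- shaft: Bright 44 mm steel shaft clamped level in two V-blocks, fixed. Origin on the bench under the axis, in the plane of the pulley boss's near face; x along the shaft, from its free near end (x = -72 mm) through the pulley; z up. Axis 62 mm, crown 84 mm above the bench. Keyway along the crown, 13 wide, 6 deep, open at the free end, nothing beside or above it before the pulley. Far clamp 130 mm high.
- keyway_mouth (a point): Point on the floor of the shaft's keyway (78 mm above the bench), mid-width, where it goes in under the pulley: in the plane of the boss's near face (x = 0 of the shaft)
- keyway_end (a point): Point on the floor of the shaft's keyway, mid-width, at its blind end, a square rigid wall out of sight inside the pulley, 34 mm beyond keyway_mouth
- shaft_far: The far, full-round part of the same fixed shaft, from the blind end of the keyway (the wall that stops the key, out of sight inside the pulley) to the shaft's far end; same origin and axes as the shaft
- pulley (a joint): Angle (rad) of the dark V-belt pulley on the shaft, 0 when its keyway is in line with the shaft's, right-handed about the shaft's x (positive: keyway off to -y). Starts 0.085 to 0.115 off; turns stiffly (about 2 N at the keyway), free of stops to 0.15, does not slide. Boss 76 mm diameter, x = 0 to 46 mm of the shaft; rim 100 mm diameter, x = 14 to 38
- pulley_keyway (a point): Middle of the mouth of the pulley's own keyway, in the boss's near face, 24 mm above the axis when in line. The slot is 13 mm wide, its roof 16 mm above the floor of the shaft's keyway. It starts 2 to 2.8 mm to the -y side; a key held in the shaft's keyway and pushed on with up to 15 N wedges it into line with its tapered nose
- calliper: Vernier calliper lying on the bench, 218 mm long, a bystander; origin under its middle
- needle_valve: Small brass needle valve lying on the bench, 82 mm long, a bystander; origin under its middle
- key_a: One of three loose bright steel gib-head keys, lying right way up, alike but for thickness (along own y, head and shank the same): 8, 12 and 15 mm, not known which. Head 24 long (x), 26 high; shank 14 high, 50 long in front of the head (+x), the last 10 tapering evenly to a blunt nose; flat underside. 74 long, about 0.11 kg. Origin on the underside below the middle of the head; x to the nose.
- key_a_nose (a point): Foremost point of this key's nose, on its underside, 62 mm along x from the key's origin
- key_b: One of three loose bright steel gib-head keys, lying right way up, alike but for thickness (along own y, head and shank the same): 8, 12 and 15 mm, not known which. Head 24 long (x), 26 high; shank 14 high, 50 long in front of the head (+x), the last 10 tapering evenly to a blunt nose; flat underside. 74 long, about 0.11 kg. Origin on the underside below the middle of the head; x to the nose.
- key_b_nose (a point): Foremost point of this key's nose, on its underside, 62 mm along x from the key's origin
- key_c: One of three loose bright steel gib-head keys, lying right way up, alike but for thickness (along own y, head and shank the same): 8, 12 and 15 mm, not known which. Head 24 long (x), 26 high; shank 14 high, 50 long in front of the head (+x), the last 10 tapering evenly to a blunt nose; flat underside. 74 long, about 0.11 kg. Origin on the underside below the middle of the head; x to the nose.
- key_c_nose (a point): Foremost point of this key's nose, on its underside, 62 mm along x from the key's origin
There are look-alikes about, which are no part of the job. What is shaped like the key_c but green or turquoise is not meant.

How it is judged:
On the way, in this order (a step that is already met when the one before it is completed fails the run):
1. a key is lifted off the bench (height (world z) of any of key_a, key_b, key_c above 0.05 m), for 0.2 s.
2. a key lies down in the shaft's keyway with its nose under the pulley, on its way in (((z of key_a in the frame of shaft between 0.0755 and 0.0805 m and z of key_a_nose in the frame of shaft below 0.0805 m and x of key_a_nose in the frame of shaft between 0.004 and 0.031 m) or (z of key_b in the frame of shaft between 0.0755 and 0.0805 m and z of key_b_nose in the frame of shaft below 0.0805 m and x of key_b_nose in the frame of shaft between 0.004 and 0.031 m) or (z of key_c in the frame of shaft between 0.0755 and 0.0805 m and z of key_c_nose in the frame of shaft below 0.0805 m and x of key_c_nose in the frame of shaft between 0.004 and 0.031 m))).
3. a key lying down in the keyway is pushed up against the keyway's blind end with 3 N or more (((z of key_a in the frame of shaft between 0.0755 and 0.0805 m and z of key_a_nose in the frame of shaft below 0.0805 m and contact force between key_a and shaft_far above 3 N) or (z of key_b in the frame of shaft between 0.0755 and 0.0805 m and z of key_b_nose in the frame of shaft below 0.0805 m and contact force between key_b and shaft_far above 3 N) or (z of key_c in the frame of shaft between 0.0755 and 0.0805 m and z of key_c_nose in the frame of shaft below 0.0805 m and contact force between key_c and shaft_far above 3 N))).
At the end, for the whole second after the job is handed in: One key lies flat in the shaft's keyway (2.5 mm of its floor, 1.5 mm of its middle, head and nose), within 2 mm of the blind end, and has brought the pulley into line (0.052 rad; the 8 mm key leaves it further out, the 15 mm does not enter); the other two lie flat on the bench; all at rest (((z of key_a in the frame of shaft between 0.0755 and 0.0805 m and z of key_a_nose in the frame of shaft below 0.0805 m and x of key_a_nose in the frame of shaft above 0.032 m and y of key_a in the frame of shaft between -0.0015 and 0.0015 m and y of key_a_nose in the frame of shaft between -0.0015 and 0.0015 m and height (world z) of each of key_b, key_c below 0.006 m and angle between each of key_b, key_c's own z axis and vertical below 0.15 rad) or (z of key_b in the frame of shaft between 0.0755 and 0.0805 m and z of key_b_nose in the frame of shaft below 0.0805 m and x of key_b_nose in the frame of shaft above 0.032 m and y of key_b in the frame of shaft between -0.0015 and 0.0015 m and y of key_b_nose in the frame of shaft between -0.0015 and 0.0015 m and height (world z) of each of key_a, key_c below 0.006 m and angle between each of key_a, key_c's own z axis and vertical below 0.15 rad) or (z of key_c in the frame of shaft between 0.0755 and 0.0805 m and z of key_c_nose in the frame of shaft below 0.0805 m and x of key_c_nose in the frame of shaft above 0.032 m and y of key_c in the frame of shaft between -0.0015 and 0.0015 m and y of key_c_nose in the frame of shaft between -0.0015 and 0.0015 m and height (world z) of each of key_a, key_b below 0.006 m and angle between each of key_a, key_b's own z axis and vertical below 0.15 rad)) and value of joint pulley between -0.052 and 0.052 rad and linear speed of each of key_a, key_b, key_c below 0.01 m/s); the robot touches nothing.
It fails at once if a key is rammed against the blind end of the keyway: more than 25 N (contact force between any of key_a, key_b, key_c and shaft_far above 25 N).
It fails at once if a key is forced: more than 50 N between a key and the shaft, or between the gripper and the shaft (contact force between any of key_a, key_b, key_c, the fingers and shaft above 50 N).
It fails at once if the calliper or the needle valve is knocked more than 20 mm away (distance of any of calliper, needle_valve from where it was at the start of the episode above 0.02 m).
It also fails if it takes over 54 s, if anything falls off the work surface, if the arm or the gripper's body presses on something with over 40 N, if the wrist force passes 120 N, or if a joint passes its speed limit or range.

## Working session

There is one attempt and no reset: what is moved stays moved. The work goes in short steps, Python scripts to look and compute and a tool call to move; the robot and the scene stay as the last step left them, time stands still between calls to the robot, and variables do not carry over. Pictures are saved under pics/ and viewed, at most 10 in all, crops included, and the job is handed in when it is done.

Besides the shell and the picture viewer there is one more tool, called after "Request:" as name([rows], argument=value, ...), one row to a line, values as JSON. drive_tool: Moves the arm, as the interface text tells. Its arguments: {"type":"object","properties":{"increments":{"type":"array"}},"required":["increments"]}

```bash
mkdir -p pics
cat > h.py <<'E'
import numpy as np, cv2
from workcell import get_obs, camera, job_done, silhouettes
def ray(c,u,v,z):
    K=np.array(c["K"]);V=np.array(c["view"]);R=V[:3,:3];t=V[:3,3]
    d=R.T@np.linalg.solve(K,[u,v,1.]);o=-R.T@t
    return o+d*(z-o[2])/d[2]
def proj(c,p):
    K=np.array(c["K"]);V=np.array(c["view"]);q=K@(V[:3,:3]@np.array(p)+V[:3,3]);return q[:2]/q[2]
E
python3 - <<'E'
from h import *
np.set_printoptions(precision=4,suppress=True)
o=get_obs();print({k:np.round(v,4) for k,v in o.items()})
for n in("side","top"):
    c=camera(n);cv2.imwrite(f"pics/{n}0.png",c["image"][:,:,::-1])
    print(n,np.array(c["K"])[0],(-np.array(c["view"])[:3,:3].T@np.array(c["view"])[:3,3]))
    print(np.array(c["view"])[:3,:3])
    for q in("key_a","shaft","pulley","calliper","needle_valve"):
        for s in silhouettes(q,c)[:5]:
            ys,xs=np.nonzero(s["region"]);print(q,round(s["conf"],2),s["bbox"],len(xs),(xs.mean(),ys.mean()),ray(c,xs.mean(),ys.mean(),0.02)[:2])
E
```

```text
{'clock': np.float64(0.0), 'joint_pos': array([1.266 , 0.2414, 0.0037, 1.3352, 0.    , 1.5708]), 'joint_vel': array([-0.0008, -0.0003,  0.    ,  0.0008, -0.002 , -0.0009]), 'tau': array([  0.0004, -37.2322,  25.2406,   0.0171,   0.0001,   0.    ]), 'eef_pos': array([0.1498, 0.4763, 0.2304]), 'tool_rot': array([ 0.1518,  0.9884, -0.001 , -0.0002]), 'ft_force': array([ 0.1844,  0.019 , -0.2194]), 'ft_torque': array([-0.0219, -0.0273, -0.0248]), 'grasp_force': np.float64(0.0), 'grip_width': np.float64(0.0855)}
side [535.7611   0.     330.666 ] [0.2746 0.771  0.7676]
[[-0.9455 -0.3257 -0.0032]
 [-0.2138  0.6279 -0.7484]
 [ 0.2457 -0.7069 -0.6633]]
key_a 0.77 [405.3, 188.5, 431.9, 198.7] 235 (np.float64(415.9063829787234), np.float64(193.60851063829787)) [ 0.4084 -0.2052]
key_a 0.75 [418.4, 244.6, 428.8, 285.3] 345 (np.float64(423.0985507246377), np.float64(262.75652173913045)) [0.3477 0.0084]
key_a 0.71 [342.4, 227.7, 377.8, 245.3] 338 (np.float64(361.8431952662722), np.float64(236.8550295857988)) [ 0.4832 -0.0253]
key_a 0.7 [328.1, 273.2, 368.0, 286.8] 366 (np.float64(349.448087431694),
[... 1494 characters left out ...]
00 (np.float64(303.88), np.float64(260.875)) [0.4821 0.0822]
shaft 0.56 [421.7, 151.7, 488.9, 245.1] 3741 (np.float64(448.79818230419676), np.float64(197.4458700882117)) [ 0.6078 -0.2272]
pulley 0.55 [425.5, 181.4, 479.1, 214.8] 1143 (np.float64(450.7891513560805), np.float64(195.93000874890637)) [ 0.6109 -0.2315]
pulley 0.46 [303.0, 245.2, 306.6, 278.5] 174 (np.float64(304.0057471264368), np.float64(260.9022988505747)) [0.4821 0.0819]
calliper 0.74 [140.9, 231.1, 234.3, 275.8] 1120 (np.float64(173.28571428571428), np.float64(244.78392857142856)) [0.5239 0.356 ]
needle_valve 0.17 [351.9, 241.1, 371.9, 271.6] 244 (np.float64(360.8975409836066), np.float64(256.1311475409836)) [ 0.4887 -0.0373]
```

Run:
```python
from h import *
a=cv2.imread("pics/top0.png")[140:340,280:500];cv2.imwrite("pics/top0c.png",cv2.resize(a,None,fx=3,fy=3,interpolation=cv2.INTER_CUBIC)[:600])
a=cv2.imread("pics/side0.png")[120:310,220:450];cv2.imwrite("pics/side0c.png",cv2.resize(a,None,fx=3.1,fy=3.1,interpolation=cv2.INTER_CUBIC)[:600])
```

```text
(no output)
```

View pics/top0c.png

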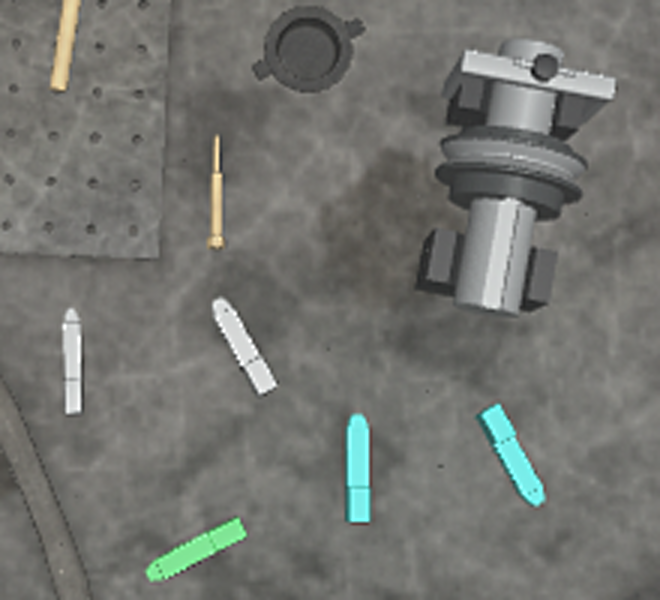

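View pics/side0c.png

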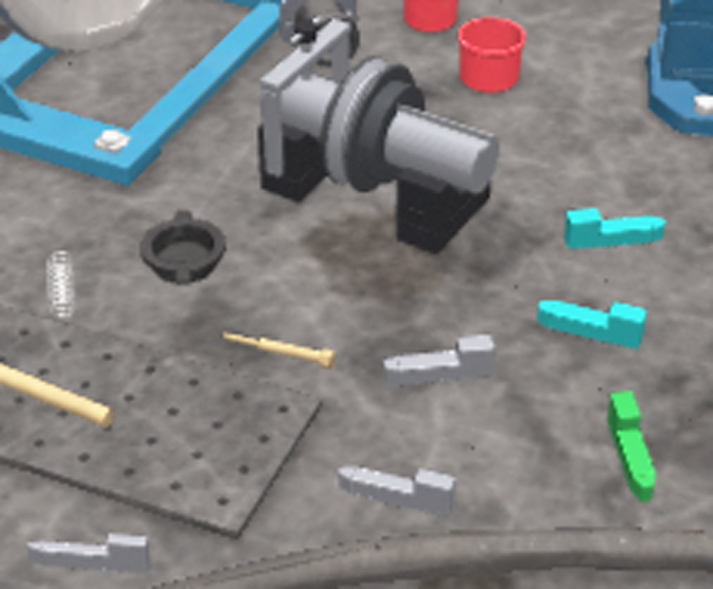

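View pics/top0.png

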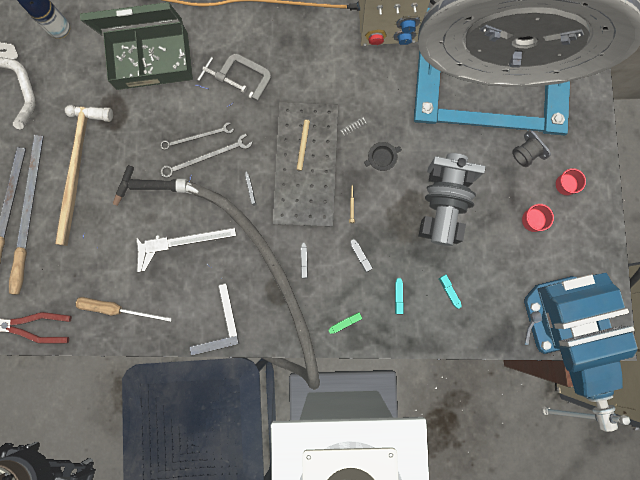

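The top view shows grey keys at (303,260), (361,256) and probably (250,187). The blue and green ones are look-alikes. The shaft's free end is at about (443,243), with the pulley up-image (world +x). The calliper is at (185,245), and the brass valve looks to be at (352,205).

```bash
cat >> h.py <<'E'
from scipy.optimize import minimize
def keymask(c,x,y,yaw,w,z0=0.,S=4):
    m=np.zeros((480*S,640*S),np.uint8);C,s=np.cos(yaw),np.sin(yaw)
    def hull(pts):
        P=np.array([proj(c,[x+C*a-s*b,y+s*a+C*b,z0+h]) for a,b,h in pts])
        cv2.fillConvexPoly(m,cv2.convexHull(((P+.5)*S).astype(np.int32)),1)
    hull([(a,b,h) for a in(-.012,.012) for b in(-w/2,w/2) for h in(0,.026)])
    n=.3*w
    hull([(a,b,h) for a,k in((.012,w/2),(.052,w/2),(.062,n/1)) for b in(-k,k) for h in(0,.014)])
    return cv2.resize(m.astype(np.float32),(640,480),interpolation=cv2.INTER_AREA)
def fitkey(obs,x0,z0=0.):
    def cost(p):
        e=0
        for c,r in obs:
            e+=np.abs(keymask(c,p[0]/1e3,p[1]/1e3,p[2]/50,p[3]/1e3,z0)-r).sum()/r.sum()
        return e
    best=None
    for w in(8,12,15):
        q=[x0[0]*1e3,x0[1]*1e3,x0[2]*50,w]
        r=minimize(cost,q,method="Nelder-Mead",options=dict(initial_simplex=np.array([q]+[[q[j]+(5 if j==i else 0) for j in range(4)] for i in range(4)]),maxiter=150))
        if best is None or r.fun<best.fun: best=r
    return best
E
python3 - <<'E'
from h import *
np.set_printoptions(precision=4,suppress=True)
cs={n:camera(n) for n in("top","side")}
got={}
for n,c in cs.items():
    got[n]=[]
    for s in silhouettes("key_a",c):
        px=np.median(c["image"][s["region"]],0); ys,xs=np.nonzero(s["region"])
        if s["conf"]>.05 and px.max()-px.min()<40: got[n].append((s,ray(c,xs.mean(),ys.mean(),.012)[:2],px))
    print(n,[(round(s["conf"],2),p,len(s["region"].nonzero()[0]),px) for s,p,px in got[n]])
for s,p,_ in got["side"]:
    m=[t for t,q,_ in got["top"] if np.hypot(*(p-q))<.03]
    obs=[(cs["side"],s["region"].astype(np.float32))]+[(cs["top"],t["region"].astype(np.float32)) for t in m[:1]]
    for yaw in(-.5,0,.5):
        r=fitkey(obs,(p[0]-.02,p[1],yaw));print(len(obs),np.round([r.x[0],r.x[1],r.x[2]/50,r.x[3],r.fun],3))
a=cs["top"]["image"][150:250,420:495,::-1];b=cs["side"]["image"][125:205,300:385,::-1]
o=np.zeros((600,800,3),np.uint8)
a=cv2.resize(a,None,fx=6,fy=6,interpolation=cv2.INTER_CUBIC)[:600,:450];o[:,:450]=a
b=cv2.resize(b,None,fx=4,fy=4,interpolation=cv2.INTER_CUBIC);o[:b.shape[0],455:455+340]=b[:,:340]
cv2.imwrite("pics/shaft.png",o)
E
```

```text
top [(0.74, array([0.4823, 0.0824]), 187, array([211., 214., 214.])), (0.74, array([ 0.4892, -0.0375]), 267, array([214., 217., 216.])), (0.63, array([0.6429, 0.1951]), 150, array([191., 193., 194.]))]
side [(0.8, array([0.4764, 0.0849]), 351, array([134., 134., 140.])), (0.77, array([0.6345, 0.196 ]), 373, array([126., 126., 130.])), (0.6, array([ 0.4842, -0.0356]), 393, array([134., 134., 138.]))]
2 [457.622  81.868   0.031 -10.127   0.305]
2 [457.593  81.842   0.031  10.098   0.308]
2 [457.558  81.583   0.032  10.596   0.312]
2 [615.395 188.85    0.233   7.7     0.344]
2 [615.709 189.253   0.223   7.425   0.348]
2 [615.851 189.15    0.234   7.196   0.346]
2 [467.73  -48.018   0.464 -15.197   0.216]
2 [467.609 -47.879   0.464  14.822   0.22 ]
2 [467.527 -47.621   0.461  14.355   0.227]
```

View pics/shaft.png

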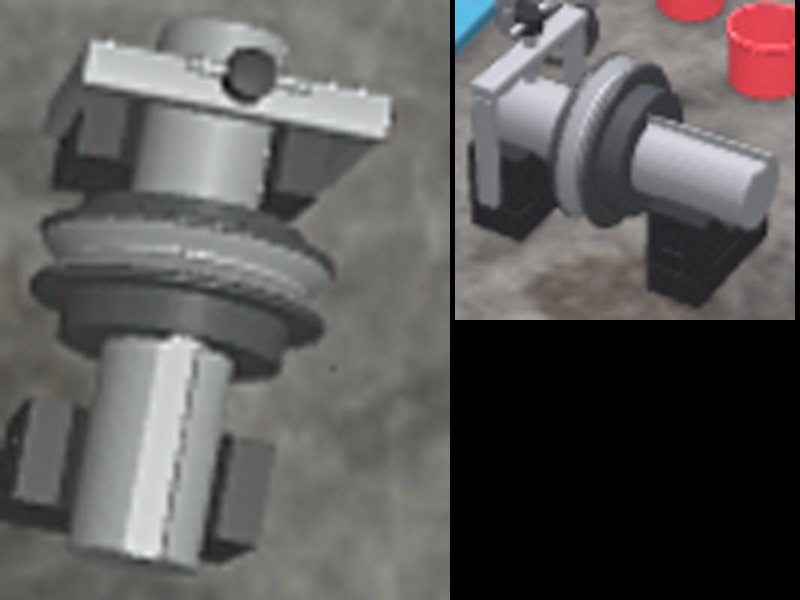

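The keys fit as about 10, 7.5 and 15 mm, so the one at (458,82) mm is the likely 12 mm key. In the top view the keyway is the bright strip with a dark right wall, and the free end is at the bottom. Next I'll extract the keyway edges at sub-pixel accuracy.

Run:
```python
from h import *
np.set_printoptions(precision=4,suppress=True,linewidth=200)
c=camera("top");g=cv2.cvtColor(c["image"],cv2.COLOR_RGB2GRAY).astype(float)
for v in(212,218,224,230,236,240,241,242,243,244,245): print(v,g[v,430:462].astype(int))
# strip left edge: half-level crossing between left shade and bright; dark line = centroid of dip
L=[];D=[]
for v in range(210,240):
    x0=420+((165-(v-207)*6*37/215)+.5)/6-.5; x1=420+((203-(v-208)*6*40/205)+.5)/6-.5
    u=np.arange(int(x0)-3,int(x0)+4);gr=np.diff(g[v,u]);gr[gr<0]=0
    if gr.sum(): L.append((v,(gr*(u[:-1]+.5)).sum()/gr.sum()))
    u=np.arange(int(round(x1))-2,int(round(x1))+3);w=g[v,u].max()-g[v,u];w=w**2;D.append((v,(w*u).sum()/w.sum()))
for nm,A,z in(("left top",L,.083),("right wall",D,.0805)):
    A=np.array(A);p=np.polyfit(A[:,0],A[:,1],1);r=A[:,1]-np.polyval(p,A[:,0])
    k=abs(r)<2*r.std();p=np.polyfit(A[k,0],A[k,1],1)
    P=[ray(c,np.polyval(p,v),v,z) for v in(208,242)];d=P[0]-P[1]
    print(nm,p,r.std(),P,np.arctan2(d[1],d[0]))
```

```text
212 [ 92  91  93  95 100 102  88 103 116 129 137 143 153 158 161 177 209 205 204 205 207 198 119 170 166 159 155 140  94  49  54  54]
218 [101 100  62  57  67  91 108 116 132 137 144 151 157 161 178 212 207 206 206 208 200 140 169 165 160 152 137 121 133 127 124 129]
224 [103  63  59  60  84 110 120 131 136 145 152 158 159 180 212 208 208 208 210 201 140 169 165 159 151 142  92  49  70 103  98  97]
230 [ 54  58  63  90 110 123 135 140 145 152 157 161 184 212 209 209 210 209 168 142 170 164 157 153 139  78  50  71 104 100 100  99]
236 [ 45  55  95 110 122 135 140 144 151 160 163 195 214 210 210 211 210 168 144 168 162 155 149 138  78  51  73 105 102 100 101 101]
240 [101  89 103 115 128 137 142 153 158 164 182 222 215 211 211 215 210 117 171 167 160 153 143 102  38  45  46  44  55  70  81  81]
241 [102  84  91  94  95  91  97 113 116 138 162 216 217 215 218 219 209 143 172 166 160 151 142  92  40  47  47  46  44  40  48  61]
242 [104  98  90  85  85  84  83  81  80  81 110 116 179 180 215 212 172 142 168 164 159 152 137  56  42  45  43  45  53  66  92 124]
243 [102 101  98  94  91  92  88  87  84  85  80  78  74  70  74 106 107  99 123 143 157 149 137  90  68  61  57  69  96 123 120 121]
244 [ 96  94  93  95  98 100  99  98  91  91  88  86  85  84  83  82  81  81  79  80  98 112 127 109 116 117 107 128 126 118 114 119]
245 [ 92  90  91  93  93  98 101 103 101 101  99  93  92  92  90  90  90  87  88  88  86  86  94 112 114 115 117 119 118 114 116 119]
left top [ -0.1807 483.3666] 0.15496085615461866 [array([ 0.5746, -0.2071,  0.083 ]), array([ 0.5066, -0.1913,  0.083 ])] -0.22761925612419537
right wall [ -0.1717 489.0209] 0.19600528250886684 [array([ 0.5746, -0.2226,  0.0805]), array([ 0.5064, -0.2074,  0.0805])] -0.22057289213047124
```

Request:
drive_tool([
  [[41,-41,0],[0,0,5],1],
  [[41,-41,0],[0,0,5],1],
  [[41,-41,0],[0,0,5],1],
  [[41,-41,0],[0,0,2.5],1],
  [[41,-41,-10],[0,0,0],1],
  [[41,-41,-20],[0,0,0],1],
  [[41,-41,-30],[0,0,0],1],
  [[0,-41,-30],[0,0,0],1],
])

```text
clock: 1.52
eef_pos: [0.3567, 0.2429, 0.168]
tool_rot: [0.001, 1.0, 0.002, 0.004]
ft_force: [1.6, 1.0, -0.5]
grip_width: 0.0854
grasp_force: 0.0
```

Request:
drive_tool([
  [[20,-33,-10],[0,0,1.8],1],
  [[20,-33,-15],[0,0,0],1],
  [[20,-33,-15],[0,0,0],1],
  [[20,-33,-15],[0,0,0],1],
  [[20,-29,-15],[0,0,0],1],
  [[0,0,0],[0,0,0],1],
  [[0,0,0],[0,0,0],1],
])

```text
clock: 2.1
eef_pos: [0.451, 0.0797, 0.096]
tool_rot: [-0.014, 1.0, -0.0, -0.001]
ft_force: [-0.4, -0.1, -0.2]
grip_width: 0.0855
grasp_force: 0.0
```

Request:
drive_tool([
  [[6.5,2,-36],[0,0,0],1],
  [[0,0,-36],[0,0,0],1],
  [[0,0,-15],[0,0,0],1],
  [[0,0,0],[0,0,0],0],
  [[0,0,0],[0,0,0],0],
  [[0,0,0],[0,0,0],0],
  [[0,0,0],[0,0,0],0],
  [[0,0,0],[0,0,0],0],
])

```text
clock: 2.77
eef_pos: [0.4589, 0.084, 0.0116]
tool_rot: [-0.016, 1.0, 0.0, 0.002]
ft_force: [0.9, 0.2, -0.1]
grip_width: 0.0256
grasp_force: 0.0
```

Request:
drive_tool([
  [[0,0,0],[0,0,0],0],
  [[0,0,0],[0,0,0],0],
  [[0,0,0],[0,0,0],0],
  [[0,0,0],[0,0,0],0],
])

```text
clock: 3.1
eef_pos: [0.4585, 0.0837, 0.0112]
tool_rot: [-0.016, 1.0, 0.0, 0.001]
ft_force: [-1.1, 0.3, 6.4]
grip_width: 0.0102
grasp_force: 59.7
```

Request:
drive_tool([
  [[0,0,0],[0,0,0],0],
  [[0,0,0],[0,0,0],0],
  [[0,0,0],[0,0,0],0],
])

```text
clock: 3.35
eef_pos: [0.4585, 0.0837, 0.0112]
tool_rot: [-0.016, 1.0, 0.0, 0.001]
ft_force: [-1.0, 0.2, 6.7]
grip_width: 0.0107
grasp_force: 59.7
```

Run:
```python
from h import *
np.set_printoptions(precision=4,suppress=True)
for i in range(2):
    c=camera("top");o=get_obs();print(o["grip_width"],o["eef_pos"],o["ft_force"],o["ft_torque"])
```

```text
0.010566562755601458 [0.4585 0.0837 0.0112] [-0.5171  0.2688  6.6379] [0.0374 0.2407 0.0175]
0.010484699981185014 [0.4585 0.0837 0.0112] [ 0.4953 -0.4847  7.0743] [0.0757 0.2719 0.0858]
```

Request:
drive_tool([
  [[0,0,0],[0,0,0],0.6],
  [[0,0,0],[0,0,0],0.6],
  [[0,0,5],[0,0,0],0.6],
  [[0,0,35],[0,0,0],0.6],
  [[0,-33,20],[0,0,6.2],0.6],
  [[3,-33,0],[0,0,6.2],0.6],
  [[3,-33,0],[0,0,6.2],0.6],
  [[3,-32,0],[0,0,6.2],0.6],
])

```text
clock: 4.12
eef_pos: [0.4668, -0.0489, 0.0709]
tool_rot: [-0.233, 0.972, -0.0, 0.001]
ft_force: [-0.3, 0.5, -0.5]
grip_width: 0.0516
grasp_force: 0.0
```

Request:
drive_tool([
  [[0,0,0],[0,0,0],0.6],
  [[0,0,-30],[0,0,0],0.6],
  [[0,0,-30],[0,0,0],0.6],
  [[0,0,0],[0,0,0],0],
  [[0,0,0],[0,0,0],0],
  [[0,0,0],[0,0,0],0],
  [[0,0,0],[0,0,0],0],
  [[0,0,0],[0,0,0],0],
])

```text
clock: 4.78
eef_pos: [0.4677, -0.0474, 0.0113]
tool_rot: [-0.231, 0.973, -0.0, 0.001]
ft_force: [0.3, -0.1, -0.9]
grip_width: 0.0135
grasp_force: 60.3
```

Request:
drive_tool([
  [[0,0,0],[0,0,0],0],
  [[0,0,0],[0,0,0],0],
  [[0,0,0],[0,0,0],0],
  [[0,0,0],[0,0,0],0],
])

```text
clock: 5.12
eef_pos: [0.4674, -0.0475, 0.011]
tool_rot: [-0.23, 0.973, -0.0, 0.001]
ft_force: [-0.9, 1.0, 6.2]
grip_width: 0.0133
grasp_force: 61.2
```

Request:
drive_tool([
  [[0,0,0],[0,0,0],0.6],
  [[0,0,0],[0,0,0],0.6],
  [[0,0,5],[0,0,0],0.6],
  [[0,0,35],[0,0,0],0.6],
  [[0,33,20],[0,0,-6.2],0.6],
  [[-3,33,0],[0,0,-6.2],0.6],
  [[-3,33,0],[0,0,-6.2],0.6],
  [[-3,32,0],[0,0,-6.2],0.6],
])

```text
clock: 5.78
eef_pos: [0.4577, 0.0846, 0.0708]
tool_rot: [-0.013, 1.0, 0.0, 0.001]
ft_force: [-0.1, 0.0, 0.7]
grip_width: 0.0517
grasp_force: 0.0
```

Request:
drive_tool([
  [[0,0,0],[0,0,0],0.6],
  [[-0.5,0,-30],[0,0,0],0.6],
  [[0,0,-31],[0,0,0],0.6],
  [[0,0,0],[0,0,0],0],
  [[0,0,0],[0,0,0],0],
  [[0,0,0],[0,0,0],0],
  [[0,0,0],[0,0,0],0],
  [[0,0,0],[0,0,0],0],
])

```text
clock: 6.45
eef_pos: [0.4583, 0.0833, 0.0104]
tool_rot: [-0.016, 1.0, 0.0, 0.001]
ft_force: [-0.8, -0.8, -0.8]
grip_width: 0.0103
grasp_force: 61.5
```

Request:
drive_tool([
  [[0,0,0],[0,0,0],0],
  [[0,0,0],[0,0,0],0],
  [[0,0,40],[0,0,0],0],
  [[0,0,40],[0,0,0],0],
  [[0,0,30],[0,0,0],0],
  [[0,0,0],[0,0,0],0],
  [[0,0,0],[0,0,0],0],
])

```text
clock: 7.03
eef_pos: [0.4588, 0.0838, 0.1211]
tool_rot: [-0.016, 1.0, 0.001, 0.003]
ft_force: [-0.6, 0.1, -1.5]
grip_width: 0.0106
grasp_force: 61.5
```

Request:
drive_tool([
  [[-4,-38,0],[0,0,-2.1],0],
  [[-4,-38,0],[0,0,-2.1],0],
  [[-4,-38,0],[0,0,-2.1],0],
  [[-4,-38,0],[0,0,-2.1],0],
  [[-4,-38,0],[0,0,-2.1],0],
  [[-4,-38,0],[0,0,-2.1],0],
  [[-4,-37,0],[0,0,-2.1],0],
  [[0,0,0],[0,0,0],0],
])

```text
clock: 7.7
eef_pos: [0.4272, -0.187, 0.1173]
tool_rot: [0.117, 0.993, -0.001, -0.001]
ft_force: [0.7, 0.3, 0.0]
grip_width: 0.0104
grasp_force: 61.5
```

Request:
drive_tool([
  [[0,0,0],[0,0,0],0],
  [[0,0,0],[0,0,0],0],
])

```text
clock: 7.87
eef_pos: [0.4276, -0.181, 0.1174]
tool_rot: [0.112, 0.994, 0.001, -0.002]
ft_force: [0.2, 0.5, -2.6]
grip_width: 0.0105
grasp_force: 61.5
```

Run:
```python
from h import *
np.set_printoptions(precision=4,suppress=True)
o=get_obs();print(o["eef_pos"],o["tool_rot"],o["joint_pos"])
t=camera("top");s=camera("side")
a=t["image"][200:270,405:470,::-1];b=s["image"][135:215,320:420,::-1]
o=np.zeros((600,800,3),np.uint8)
a=cv2.resize(a,None,fx=6,fy=6,interpolation=cv2.INTER_CUBIC);o[:420,:390]=a
b=cv2.resize(b,None,fx=4,fy=4,interpolation=cv2.INTER_CUBIC);o[:320,400:800]=b
cv2.imwrite("pics/pre.png",o)
```

```text
[ 0.4276 -0.181   0.1174] [ 0.1123  0.9937  0.0008 -0.0016] [-0.4007  0.2592 -0.2833  1.0318  0.0005 -0.1756]
```

View pics/pre.png

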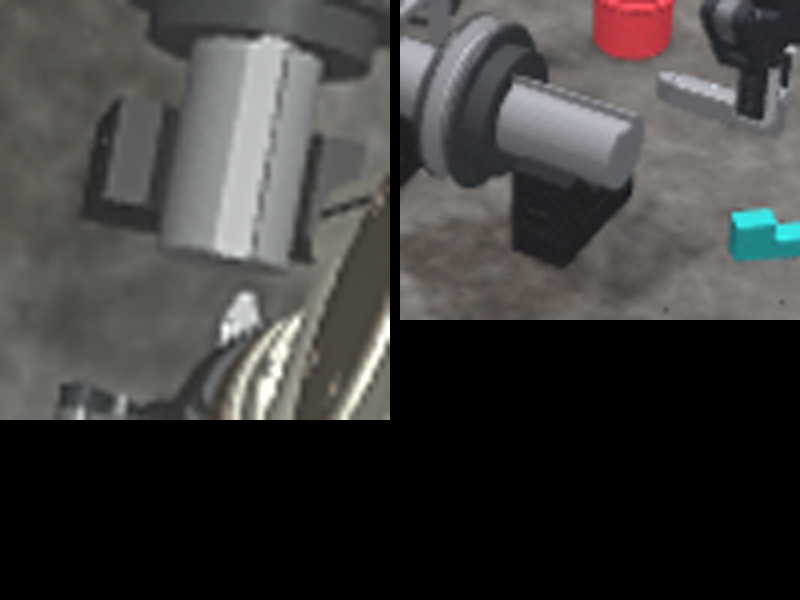

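Run:
```python
from h import *
np.set_printoptions(precision=4,suppress=True,linewidth=180)
t=camera("top");s=camera("side");g=cv2.cvtColor(t["image"],cv2.COLOR_RGB2GRAY).astype(int)
for v in range(246,257): print(v,g[v,438:452])
o=get_obs();p=o["eef_pos"];yaw=-2*np.arctan2(o["tool_rot"][0],o["tool_rot"][1]);d=np.array([np.cos(yaw),np.sin(yaw)]);print("yaw",yaw)
n=p[:2]+.062*d;print("nose exp",n,"px top",proj(t,[*n,.121]),"bottom",proj(t,[*n,.107]),"side bot",proj(s,[*n,.107]),"side top",proj(s,[*n,.121]))
e=np.array([-np.sin(-.224),np.cos(-.224)])
for v in(249,250,252): print(v,[proj(t,[*(n-k*d),.121]) for k in(0,.005,.01)])
# shaft line predicted in top and side images: crown end-face centre etc
E=np.array([.505,-.1986]);D=np.array([np.cos(-.224),np.sin(-.224)])
for x,z in((0,.078),(.072,.078),(0,.062)): print(x,z,"top",proj(t,[*(E+x*D),z]),"side",proj(s,[*(E+x*D),z]))
for sy in(-.0065,.0065):
    print("edge",sy,[proj(t,[*(E+x*D+sy*e),.083]) for x in(0,.07)],[proj(s,[*(E+x*D+sy*e),.083]) for x in(0,.07)])
gs=cv2.cvtColor(s["image"],cv2.COLOR_RGB2GRAY).astype(int)
for v in range(150,184,2): print(v,gs[v,340:386])
```

```text
246 [ 96  92  88  88  88  89  90  90  91  94  98 101 107 111]
247 [ 93  90  87  89  89  86  89  93  85  85  91  94  98 101]
248 [ 92  88  88  89  89  91 139 157 129  76  86  90  94  99]
249 [ 89  89  89  93  90 112 219 213 207  78  83  90  95 100]
250 [ 89  88  90  89  92 159 206 203 201 109  85  94  98 102]
251 [ 91  91  90  86 133 212 201 201 201 137  88 100  99  95]
252 [ 95  95  90  91 189 199 194 194 203 147  88  97  92 100]
253 [ 99 101  85  92 208 159 164 172 202 163  72  87 139 168]
254 [ 97  96  73 107 215 207 202 232 146  61  79 123 202 139]
255 [ 95  92  87 158 206 194  95  54  78  82 119 207 149 187]
256 [ 93  89  92 169 105 107  73  95  79 121 189 168 149 235]
yaw -0.22193150521735475
nose exp [ 0.4894 -0.1938] px top [444.9458 248.5411] bottom [443.5843 249.3048] side bot [382.4324 157.8173] side top [382.8251 152.4202]
249 [array([444.9458, 248.5411]), array([444.5046, 251.0859]), array([444.0629, 253.6334])]
250 [array([444.9458, 248.5411]), array([444.5046, 251.0859]), array([444.0629, 253.6334])]
252 [array([444.9458, 248.5411]), array([444.5046, 251.0859]), array([
[... 3004 characters left out ...]
6  58  62  69  70  81  90  93  95  96  96  98  99  99 101 105 106 107  98  96  97  96  96  96 100 121 125 118 116 115
 113 113]
178 [ 45  44  44  46  45  46  74  92  49  37  38  41  49  55  57  57  57  56  56  58  58  62  62  69  80  90  90  91  95  96  99  97  97  96  95  95  97  86 100 122 123 124 127 131
 130 125]
180 [ 47  76 124 131 129 129 126 107  53  32  34  35  34  35  36  36  43  47  51  57  59  55  54  46  36  38  52  66  76  84  89  92  96  97  96  97  68  43  93 119 122 124 122 119
 119 119]
182 [112 116 123 124 125 124 125 110  55  33  32  34  32  33  33  32  34  34  32  34  37  37  38  34  32  33  34  37  43  41  35  41  55  63  56  44  37  27 102 114 117 117 119 120
 121 124]
```

Request:
drive_tool([
  [[0,0,-15],[0,0,0],0],
  [[0,0,-11],[0,0,0],0],
  [[0,0,0],[0,0,0],0],
  [[0,0,0],[0,0,0],0],
])

```text
clock: 8.4
eef_pos: [0.4286, -0.1804, 0.0925]
tool_rot: [0.111, 0.994, 0.0, -0.001]
ft_force: [0.4, -0.3, -1.8]
grip_width: 0.0102
grasp_force: 61.5
```

```bash
cat >> h.py <<'E'
E_=np.array([.505,-.1986]);D_=np.array([np.cos(-.224),np.sin(-.224)]);e_=np.array([-D_[1],D_[0]])
def st():
    o=get_obs();p=o["eef_pos"];q=o["tool_rot"]
    r=p[:2]-E_;R=np.array([D_,e_]);f=o["ft_force"]
    print("nose s %.1f lat %.2f under z %.1f yaw err %.2fdeg | F along %.1f lat %.1f up %.1f | T"%((r@D_+.063)*1e3,(r@e_)*1e3,(p[2]-.0104)*1e3,np.degrees(-2*np.arctan2(q[0],q[1])+.224),f[:2]@D_,f[:2]@e_,f[2]),np.round(o["ft_torque"],2),"q",np.round(q,4),"w",round(o["grip_width"],4),"t",o["clock"])
E
python3 -c "
from h import *
st()"
```

```text
nose s -15.6 lat 0.76 under z 82.1 yaw err 0.08deg | F along 0.4 lat -0.2 up -1.8 | T [-0.02  0.01 -0.03] q [ 1.111e-01  9.938e-01  3.000e-04 -8.000e-04] w 0.0102 t 8.4
```

Request:
drive_tool([
  [[4.8,-1.8,-1.5],[0,0,0],0],
  [[4.9,-1.1,0],[0,0,0],0],
  [[0,0,0],[0,0,0],0],
  [[0,0,0],[0,0,0],0],
])

```text
clock: 8.73
eef_pos: [0.4396, -0.1847, 0.0919]
tool_rot: [0.112, 0.994, -0.0, 0.001]
ft_force: [-0.1, -0.1, -0.8]
grip_width: 0.0103
grasp_force: 61.5
```

Run:
```python
from h import *
st()
t=camera("top");s=camera("side")
a=t["image"][200:270,405:470,::-1];b=s["image"][135:215,320:420,::-1]
o=np.zeros((600,800,3),np.uint8)
o[:420,:390]=cv2.resize(a,None,fx=6,fy=6,interpolation=cv2.INTER_CUBIC)
o[:320,400:800]=cv2.resize(b,None,fx=4,fy=4,interpolation=cv2.INTER_CUBIC)
cv2.imwrite("pics/pre2.png",o)
```

```text
nose s -3.9 lat -1.01 under z 81.5 yaw err -0.02deg | F along -0.0 lat -0.1 up -0.8 | T [-0.02  0.03  0.  ] q [ 1.119e-01  9.937e-01 -2.000e-04  7.000e-04] w 0.0103 t 8.7333
```

View pics/pre2.png

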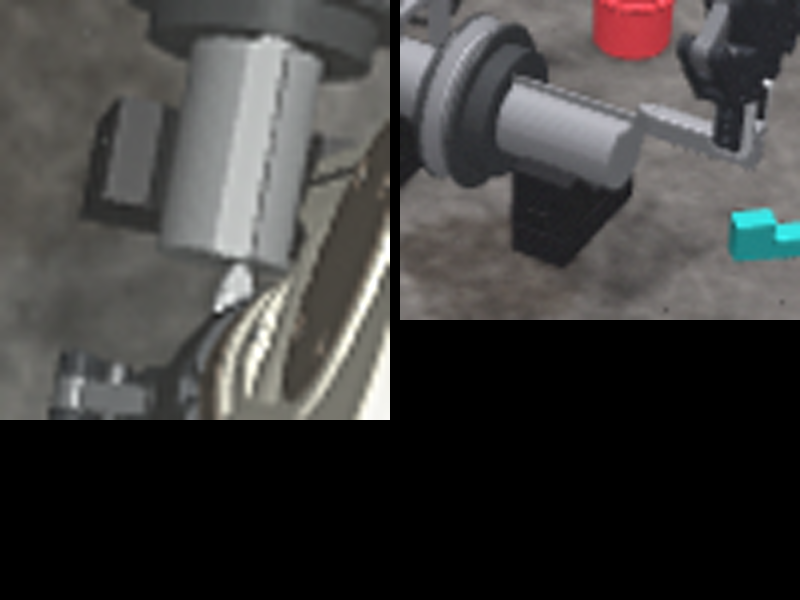

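Request:
drive_tool([
  [[0,0,0],[0,0,0],0],
  [[0,0,0],[0,0,0],0],
])

```text
clock: 9.0
eef_pos: [0.4385, -0.1845, 0.0914]
tool_rot: [0.112, 0.994, 0.0, -0.0]
ft_force: [-0.5, 0.3, -2.0]
grip_width: 0.0105
grasp_force: 61.5
```

Run:
```python
from h import *
np.set_printoptions(linewidth=200)
st();t=camera("top");g=cv2.cvtColor(t["image"],cv2.COLOR_RGB2GRAY).astype(int)
for v in range(238,254): print(v,g[v,434:454])
o=get_obs();p=o["eef_pos"][:2]
for s in(.063,.058,.053):
    print(s,[np.round(proj(t,[*(p+s*D_+k*e_),p3]),2) for k in(-.003,0,.003) for p3 in(.0955,)])
```

```text
nose s -5.0 lat -1.02 under z 81.0 yaw err -0.04deg | F along -0.5 lat 0.1 up -2.0 | T [-0.02  0.04 -0.04] q [ 0.1121  0.9937  0.     -0.    ] w 0.0105 t 9.0
238 [118 126 136 139 144 147 152 191 196 194 193 196 195 146 157 155 150 145 136 122]
239 [121 126 136 141 147 148 158 201 196 194 194 197 193 113 159 155 150 146 137 117]
240 [120 127 132 142 147 151 168 205 199 195 196 198 195 110 158 155 150 143 134  94]
241 [ 88  87  91 107 109 128 151 200 200 198 203 202 194 134 159 154 150 140 133  87]
242 [ 82  82  80  79  77  78 103 108 165 166 196 194 158 132 157 154 149 142 128  59]
243 [ 86  86  83  83  82  81  79  75  70  66  73  99  96  93 116 134 146 140 128  87]
244 [ 92  94  93  93  87  87  85  82  77  86 132 126  84  76  78  79  94 107 118 104]
245 [ 89  92  96  97  96  96  93  84  83 144 217 209 136  77  84  86  84  84  90 105]
246 [ 89  91  95  98  97  93  87  81 117 214 205 200 142  84  97 102 105 106 106 114]
247 [ 89  91  96  98  95  90  80  97 187 205 199 201 174  73  86  89  90 101 137 145]
248 [ 91  92  98  99  90  85  82 128 204 201 191 206 204  76  80  88  98 174 214 107]
249 [ 93  92  93  93  89  83  94 181 169 200 160 201 192 107 102 145 164 237 209 111]
250 [ 92  94  92  91  88  82 108 242 207 196 191 141  72 108 160 153 187 225 135 121]
251 [ 93  95  94  93  92  81 103 229 191 103  65  87  99 159 168 150 225 187 104 128]
252 [ 96  96  95  95  97  89  65 106  47  79  90  98 161 197 134 233 231 133 113 137]
253 [102  99  99  98  99  82  53  62  95  93  69 136 223 148 176 237 245 140 123 139]
0.063 [array([446.12, 244.8 ]), array([444.61, 244.5 ]), array([443.11, 244.21])]
0.058 [array([445.69, 247.28]), array([444.18, 246.99]), array([442.67, 246.69])]
0.053 [array([445.25, 249.77]), array([443.74, 249.47]), array([442.23, 249.18])]
```

Request:
drive_tool([
  [[0.2,1,0],[0,0,0],0],
  [[0,0,0],[0,0,0],0],
  [[4,-0.9,0],[0,0,0],0],
  [[4,-0.9,0],[0,0,0],0],
  [[4,-0.9,0],[0,0,0],0],
  [[0,0,0],[0,0,0],0],
  [[0,0,0],[0,0,0],0],
])

```text
clock: 9.63
eef_pos: [0.4513, -0.1863, 0.0913]
tool_rot: [0.112, 0.994, -0.0, 0.0]
ft_force: [-0.5, 0.5, -1.0]
grip_width: 0.0103
grasp_force: 61.5
```

```bash
python3 -c "
from h import *
st()"
```

```text
nose s 7.9 lat 0.07 under z 80.9 yaw err -0.02deg | F along -0.7 lat 0.4 up -1.0 | T [0.03 0.08 0.05] q [ 1.120e-01  9.937e-01 -0.000e+00  1.000e-04] w 0.0103 t 9.6333
```

Request:
drive_tool([
  [[2.9,-0.7,0],[0,0,0],0],
  [[2.9,-0.7,0],[0,0,0],0],
  [[2.9,-0.7,0],[0,0,0],0],
  [[2.9,-0.7,0],[0,0,0],0],
  [[0,0,0],[0,0,0],0],
  [[0,0,0],[0,0,0],0],
])

```text
clock: 10.13
eef_pos: [0.4628, -0.189, 0.0914]
tool_rot: [0.112, 0.994, 0.0, 0.0]
ft_force: [-0.1, 0.0, -1.7]
grip_width: 0.0103
grasp_force: 61.5
```

```bash
python3 -c "
from h import *
st()"
```

```text
nose s 19.7 lat -0.02 under z 81.0 yaw err -0.02deg | F along -0.1 lat -0.0 up -1.7 | T [ 0.09 -0.04  0.02] q [1.120e-01 9.937e-01 1.000e-04 1.000e-04] w 0.0103 t 10.1333
```

Request:
drive_tool([
  [[0,0,-1],[0,0,0],0],
  [[0,0,-0.5],[0,0,0],0],
  [[0,0,-0.5],[0,0,0],0],
  [[0,0,0],[0,0,0],0],
  [[0,0,0],[0,0,0],0],
])

```text
clock: 10.55
eef_pos: [0.4623, -0.1889, 0.0893]
tool_rot: [0.112, 0.994, 0.0, -0.0]
ft_force: [0.2, 0.5, -1.8]
grip_width: 0.0103
grasp_force: 61.5
```

```bash
python3 -c "
from h import *
st()"
```

```text
nose s 19.2 lat 0.01 under z 78.9 yaw err -0.03deg | F along 0.1 lat 0.5 up -1.8 | T [ 0.13  0.   -0.04] q [ 1.120e-01  9.937e-01  1.000e-04 -1.000e-04] w 0.0103 t 10.55
```

Request:
drive_tool([
  [[0,0,-0.5],[0,0,0],0],
  [[0,0,0],[0,0,0],0],
  [[0,0,-0.5],[0,0,0],0],
  [[0,0,0],[0,0,0],0],
  [[0,0,0],[0,0,0],0],
])

```text
clock: 10.97
eef_pos: [0.4625, -0.1889, 0.0884]
tool_rot: [0.112, 0.994, 0.0, 0.0]
ft_force: [0.3, 1.6, -1.1]
grip_width: 0.01
grasp_force: 61.5
```

```bash
python3 -c "
from h import *
st()"
```

```text
nose s 19.4 lat -0.01 under z 78.0 yaw err -0.03deg | F along -0.1 lat 1.7 up -1.1 | T [ 0.22 -0.01  0.03] q [0.112  0.9937 0.     0.    ] w 0.01 t 10.9667
```

Request:
drive_tool([
  [[0,0.4,-0.5],[0,0,0],0],
  [[0,0,0],[0,0,0],0],
  [[0,0,0],[0,0,0],0],
])

```text
clock: 11.22
eef_pos: [0.4624, -0.1889, 0.0881]
tool_rot: [0.112, 0.994, -0.0, 0.0]
ft_force: [-0.9, -0.1, 2.2]
grip_width: 0.0098
grasp_force: 61.9
```

```bash
python3 -c "
from h import *
st()"
```

```text
nose s 19.3 lat 0.03 under z 77.7 yaw err -0.05deg | F along -0.9 lat -0.3 up 2.2 | T [-0.02  0.14 -0.  ] q [ 1.122e-01  9.937e-01 -3.000e-04  1.000e-04] w 0.0098 t 11.2167
```

Request:
drive_tool([
  [[2.9,-0.7,0],[0,0,0],0],
  [[2.9,-0.6,0],[0,0,0],0],
  [[2.9,-0.7,0],[0,0,0],0],
  [[2.9,-0.7,0],[0,0,0],0],
  [[2.9,-0.6,0],[0,0,0],0],
  [[2.9,-0.7,0],[0,0,0],0],
  [[0,0,0],[0,0,0],0],
])

```text
clock: 11.8
eef_pos: [0.4804, -0.1928, 0.0881]
tool_rot: [0.112, 0.994, -0.0, 0.0]
ft_force: [-3.2, 1.0, 4.8]
grip_width: 0.0102
grasp_force: 62.3
```

```bash
python3 -c "
from h import *
st()"
```

```text
nose s 37.7 lat 0.23 under z 77.7 yaw err -0.03deg | F along -3.4 lat 0.3 up 4.8 | T [ 0.07  0.45 -0.03] q [ 1.120e-01  9.937e-01 -1.000e-04  1.000e-04] w 0.0102 t 11.8
```

Request:
drive_tool([
  [[3.9,-0.9,0.2],[0,0,0],0],
  [[3.9,-0.9,0],[0,0,0],0],
  [[3.9,-0.9,0],[0,0,0],0],
  [[3.9,-0.9,0],[0,0,0],0],
  [[3.9,-0.9,0],[0,0,0],0],
  [[3.9,-0.9,0],[0,0,0],0],
  [[0,0,0],[0,0,0],0],
])

```text
clock: 12.38
eef_pos: [0.5044, -0.1983, 0.0882]
tool_rot: [0.112, 0.994, -0.0, 0.001]
ft_force: [-1.7, 0.6, 4.5]
grip_width: 0.0103
grasp_force: 62.1
```

```bash
python3 -c "
from h import *
st()"
```

```text
nose s 62.4 lat 0.20 under z 77.8 yaw err -0.02deg | F along -1.8 lat 0.2 up 4.5 | T [-0.03  0.23 -0.03] q [ 1.119e-01  9.937e-01 -1.000e-04  6.000e-04] w 0.0103 t 12.3833
```

Request:
drive_tool([
  [[2,-0.5,0],[0,0,0],0],
  [[2,-0.4,0],[0,0,0],0],
  [[2,-0.5,0],[0,0,0],0],
  [[2,-0.4,0],[0,0,0],0],
  [[1,-0.2,0],[0,0,0],0],
  [[1,-0.2,0],[0,0,0],0],
  [[0,0,0],[0,0,0],0],
])

```text
clock: 12.97
eef_pos: [0.5131, -0.2002, 0.0882]
tool_rot: [0.112, 0.994, -0.0, -0.0]
ft_force: [-3.5, 0.2, 5.6]
grip_width: 0.0103
grasp_force: 62.5
```

```bash
python3 -c "
from h import *
st()"
```

```text
nose s 71.3 lat 0.26 under z 77.8 yaw err -0.03deg | F along -3.4 lat -0.6 up 5.6 | T [ 0.18  0.79 -0.04] q [ 1.121e-01  9.937e-01 -0.000e+00 -3.000e-04] w 0.0103 t 12.9667
```

Request:
drive_tool([
  [[1,-0.2,0],[0,0,0],0],
  [[1,-0.2,0],[0,0,0],0],
  [[1,-0.3,0],[0,0,0],0],
  [[1,-0.2,0],[0,0,0],0],
  [[1,-0.2,0],[0,0,0],0],
  [[1,-0.3,0],[0,0,0],0],
])

```text
clock: 13.47
eef_pos: [0.5188, -0.2015, 0.0883]
tool_rot: [0.112, 0.994, 0.0, -0.001]
ft_force: [-5.0, 1.6, 6.4]
grip_width: 0.0104
grasp_force: 62.5
```

```bash
python3 -c "
from h import *
st()"
```

```text
nose s 77.1 lat 0.28 under z 77.9 yaw err -0.03deg | F along -5.2 lat 0.4 up 6.4 | T [0.27 0.91 0.  ] q [ 1.120e-01  9.937e-01  0.000e+00 -5.000e-04] w 0.0104 t 13.4667
```

Request:
drive_tool([
  [[1,-0.2,0],[0,0,0],0],
  [[1,-0.2,0],[0,0,0],0],
  [[1,-0.3,0],[0,0,0],0],
  [[1,-0.2,0],[0,0,0],0],
  [[1,-0.2,0],[0,0,0],0],
  [[1,-0.3,0],[0,0,0],0],
])

```text
clock: 13.97
eef_pos: [0.5224, -0.2025, 0.0882]
tool_rot: [0.112, 0.994, 0.0, -0.003]
ft_force: [-11.7, 3.6, 12.9]
grip_width: 0.0103
grasp_force: 63.3
```

```bash
python3 -c "
from h import *
st()"
```

```text
nose s 80.9 lat 0.05 under z 77.8 yaw err -0.06deg | F along -12.2 lat 0.9 up 12.9 | T [ 0.48  2.37 -0.06] q [ 1.123e-01  9.937e-01  1.000e-04 -2.900e-03] w 0.0103 t 13.9667
```

Request:
drive_tool([
  [[1,-0.2,0.2],[0,0,0],0],
  [[0.5,-0.1,0],[0,0,0],0],
  [[0.5,-0.1,0],[0,0,0],0],
  [[0,0,0],[0,0,0],0],
])

```text
clock: 14.3
eef_pos: [0.5246, -0.203, 0.0883]
tool_rot: [0.112, 0.994, 0.0, -0.003]
ft_force: [-9.3, 2.4, 9.7]
grip_width: 0.0103
grasp_force: 63.0
```

```bash
python3 -c "
from h import *
st()"
```

```text
nose s 83.1 lat 0.07 under z 77.9 yaw err -0.06deg | F along -9.6 lat 0.3 up 9.7 | T [ 0.27  1.82 -0.02] q [ 1.123e-01  9.937e-01  1.000e-04 -2.600e-03] w 0.0103 t 14.3
```

It's wedging in steadily at about 10–12 N, so I'll carry on in small steps.

Request:
drive_tool([
  [[1,-0.2,0.1],[0,0,0],0],
  [[1,-0.2,0],[0,0,0],0],
  [[1,-0.3,0],[0,0,0],0],
  [[1,-0.2,0],[0,0,0],0],
  [[0,0,0],[0,0,0],0],
])

```text
clock: 14.72
eef_pos: [0.5302, -0.2043, 0.0883]
tool_rot: [0.112, 0.994, -0.0, -0.001]
ft_force: [-5.0, 0.1, 6.7]
grip_width: 0.0101
grasp_force: 62.4
```

```bash
python3 -c "
from h import *
st()"
```

```text
nose s 88.8 lat 0.05 under z 77.9 yaw err -0.05deg | F along -4.9 lat -1.0 up 6.7 | T [ 0.09  1.1  -0.  ] q [ 1.122e-01  9.937e-01 -1.000e-04 -1.200e-03] w 0.0101 t 14.7167
```

Request:
drive_tool([
  [[1.5,-0.4,0],[0,0,0],0],
  [[1.5,-0.3,0],[0,0,0],0],
  [[1.5,-0.3,0],[0,0,0],0],
  [[1.5,-0.4,0],[0,0,0],0],
  [[1.5,-0.3,0],[0,0,0],0],
  [[1.5,-0.3,0],[0,0,0],0],
  [[0,0,0],[0,0,0],0],
])

```text
clock: 15.3
eef_pos: [0.5394, -0.2064, 0.0883]
tool_rot: [0.112, 0.994, -0.0, -0.001]
ft_force: [-5.2, -0.1, 6.1]
grip_width: 0.0102
grasp_force: 62.4
```

```bash
python3 -c "
from h import *
st()"
```

```text
nose s 98.3 lat 0.03 under z 77.9 yaw err -0.05deg | F along -5.1 lat -1.3 up 6.1 | T [ 0.03  0.96 -0.06] q [ 1.122e-01  9.937e-01 -2.000e-04 -1.100e-03] w 0.0102 t 15.3
```

Request:
drive_tool([
  [[1,-0.2,0],[0,0,0],0],
  [[1,-0.2,0],[0,0,0],0],
  [[1,-0.3,0],[0,0,0],0],
  [[1,-0.2,0],[0,0,0],0],
  [[0.5,-0.1,0],[0,0,0],0],
  [[0,0,0],[0,0,0],0],
])

```text
clock: 15.8
eef_pos: [0.5437, -0.2074, 0.0883]
tool_rot: [0.112, 0.994, -0.0, -0.001]
ft_force: [-6.4, 1.4, 6.4]
grip_width: 0.0103
grasp_force: 62.4
```

```bash
python3 -c "
from h import *
st()"
```

```text
nose s 102.6 lat 0.05 under z 77.9 yaw err -0.05deg | F along -6.5 lat -0.1 up 6.4 | T [ 0.01  1.08 -0.06] q [ 1.122e-01  9.937e-01 -2.000e-04 -1.200e-03] w 0.0103 t 15.8
```

Request:
drive_tool([
  [[0.6,-0.1,0],[0,0,0],0],
  [[0.6,-0.2,0],[0,0,0],0],
  [[0.6,-0.1,0],[0,0,0],0],
  [[0.6,-0.1,0],[0,0,0],0],
  [[0,0,0],[0,0,0],0],
])

```text
clock: 16.22
eef_pos: [0.5461, -0.2079, 0.0883]
tool_rot: [0.112, 0.994, -0.0, -0.001]
ft_force: [-6.1, 0.5, 5.8]
grip_width: 0.0104
grasp_force: 62.4
```

```bash
python3 -c "
from h import *
st()"
```

```text
nose s 105.2 lat 0.04 under z 77.9 yaw err -0.06deg | F along -6.0 lat -0.9 up 5.8 | T [0.   1.04 0.03] q [ 1.122e-01  9.937e-01 -2.000e-04 -1.200e-03] w 0.0104 t 16.2167
```

Request:
drive_tool([
  [[0.6,-0.1,0],[0,0,0],0],
  [[0.6,-0.2,0],[0,0,0],0],
  [[0.6,-0.1,0],[0,0,0],0],
  [[0.6,-0.1,0],[0,0,0],0],
  [[0,0,0],[0,0,0],0],
])

```text
clock: 16.63
eef_pos: [0.5478, -0.2083, 0.0882]
tool_rot: [0.112, 0.994, -0.0, -0.002]
ft_force: [-8.0, 0.9, 6.9]
grip_width: 0.0105
grasp_force: 62.6
```

```bash
python3 -c "
from h import *
st()"
```

```text
nose s 106.9 lat 0.05 under z 77.8 yaw err -0.06deg | F along -8.0 lat -0.9 up 6.9 | T [0.1  1.43 0.01] q [ 1.123e-01  9.937e-01 -2.000e-04 -1.900e-03] w 0.0105 t 16.6333
```

Request:
drive_tool([
  [[0.5,-0.1,0],[0,0,0],0],
  [[0.5,-0.1,0],[0,0,0],0],
  [[0.5,-0.1,0],[0,0,0],0],
  [[0,0,0],[0,0,0],0],
])

```text
clock: 16.97
eef_pos: [0.5479, -0.2083, 0.0883]
tool_rot: [0.112, 0.994, -0.0, -0.003]
ft_force: [-11.1, 1.1, 9.7]
grip_width: 0.0104
grasp_force: 63.0
```

```bash
python3 -c "
from h import *
st()"
```

```text
nose s 107.0 lat 0.09 under z 77.9 yaw err -0.07deg | F along -11.1 lat -1.4 up 9.7 | T [ 0.22  2.1  -0.02] q [ 1.124e-01  9.937e-01 -1.000e-04 -3.200e-03] w 0.0104 t 16.9667
```

Request:
drive_tool([
  [[0.5,-0.1,0],[0,0,0],0],
  [[0.4,-0.1,0],[0,0,0],0],
  [[0,0,0],[0,0,0],0],
  [[0,0,0],[0,0,0],0],
])

```text
clock: 17.3
eef_pos: [0.5479, -0.2083, 0.0882]
tool_rot: [0.112, 0.994, 0.0, -0.004]
ft_force: [-12.7, 1.8, 12.1]
grip_width: 0.0098
grasp_force: 63.2
```

```bash
python3 -c "
from h import *
st()"
```

```text
nose s 107.0 lat 0.10 under z 77.8 yaw err -0.07deg | F along -12.8 lat -1.0 up 12.1 | T [0.32 2.49 0.05] q [ 0.1124  0.9937  0.     -0.004 ] w 0.0098 t 17.3
```

Request:
drive_tool([
  [[-1,0.2,0.2],[0,0,0],0],
  [[-1,0.2,0.2],[0,0,0],0],
  [[0,0,0],[0,0,0],0],
])

```text
clock: 17.55
eef_pos: [0.5479, -0.2083, 0.0883]
tool_rot: [0.112, 0.994, -0.0, -0.002]
ft_force: [-7.1, 1.2, 6.4]
grip_width: 0.0105
grasp_force: 62.3
```

```bash
python3 -c "
from h import *
st()"
```

```text
nose s 107.0 lat 0.07 under z 77.9 yaw err -0.07deg | F along -7.2 lat -0.4 up 6.4 | T [ 0.03  1.41 -0.15] q [ 1.123e-01  9.937e-01 -1.000e-04 -2.100e-03] w 0.0105 t 17.55
```

Request:
drive_tool([
  [[-1,0.2,0.4],[0,0,0],0],
  [[-0.4,0.1,0],[0,0,0],0],
  [[0,0,0],[0,0,0],0],
  [[0,0,0],[0,0,0],0.5],
  [[0,0,0],[0,0,0],0.5],
  [[0,0,0],[0,0,0],0.5],
  [[0,0,0],[0,0,0],0.5],
  [[0,0,0],[0,0,0],0.5],
])

```text
clock: 18.22
eef_pos: [0.5491, -0.208, 0.0894]
tool_rot: [0.112, 0.994, 0.0, 0.001]
ft_force: [-0.1, 0.0, 0.5]
grip_width: 0.0429
grasp_force: 0.0
```

Request:
drive_tool([
  [[0,0,10],[0,0,0],0.5],
  [[0,0,30],[0,0,0],0.5],
  [[0,0,35],[0,0,0],0.5],
  [[-30,20,20],[0,0,0],0.5],
  [[-30,20,0],[0,0,0],0.5],
  [[-30,25,0],[0,0,0],0.5],
  [[-30,25,0],[0,0,0],0.5],
  [[-30,25,0],[0,0,0],0.5],
])

```text
clock: 18.88
eef_pos: [0.3974, -0.0923, 0.1851]
tool_rot: [0.112, 0.994, 0.0, 0.001]
ft_force: [-0.5, 1.6, 0.6]
grip_width: 0.0432
grasp_force: 0.0
```

Request:
drive_tool([
  [[-30,20,0],[0,0,0],0.5],
  [[0,0,0],[0,0,0],0.5],
  [[0,0,0],[0,0,0],0.5],
])

```text
clock: 19.13
eef_pos: [0.3675, -0.0723, 0.1852]
tool_rot: [0.111, 0.994, -0.0, 0.001]
ft_force: [1.7, 0.1, -0.0]
grip_width: 0.0427
grasp_force: 0.0
```

Run:
```python
from h import *
t=camera("top");s=camera("side")
a=t["image"][150:250,420:485,::-1];b=s["image"][125:205,300:380,::-1]
o=np.zeros((600,800,3),np.uint8)
o[:,:390]=cv2.resize(a,None,fx=6,fy=6,interpolation=cv2.INTER_CUBIC)
o[:400,400:800]=cv2.resize(b,None,fx=5,fy=5,interpolation=cv2.INTER_CUBIC)
cv2.imwrite("pics/fin.png",o)
for n,c in(("top",t),("side",s)):
    for k in silhouettes("key_a",c): 
        if k["conf"]>.2:print(n,round(k["conf"],2),k["bbox"],np.median(c["image"][k["region"]],0))
```

```text
top 0.73 [329.9, 315.4, 361.5, 333.7] [117. 216. 135.]
top 0.72 [246.0, 170.5, 255.1, 205.7] [171. 173. 174.]
top 0.65 [445.8, 205.7, 453.0, 229.6] [180.  182.5 182. ]
top 0.6 [353.6, 238.8, 371.7, 270.4] [193. 196. 195.]
top 0.55 [439.7, 279.4, 449.4, 282.1] [114.  228.  223.5]
side 0.89 [419.0, 246.2, 428.1, 284.0] [ 69.  204.5 101. ]
side 0.82 [347.1, 230.0, 380.5, 243.6] [117. 116. 122.]
side 0.68 [390.1, 217.6, 428.4, 232.3] [ 39.5 143.  144. ]
side 0.66 [402.6, 187.4, 433.4, 200.1] [ 39. 139. 139.]
side 0.56 [349.1, 150.9, 370.0, 161.5] [101.  102.  105.5]
side 0.53 [233.8, 296.4, 266.8, 307.0] [105. 105. 109.]
```

View pics/fin.png

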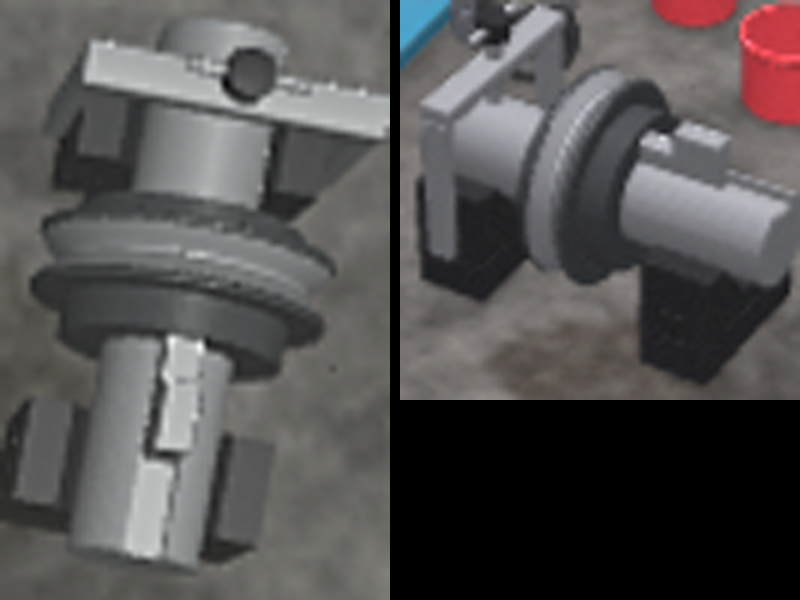

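The picture shows the key lying flat in the keyway with its shank under the pulley. The head is at crop (180,415), with the expected gap of about 16 mm to the boss. The other keys are where they were, still flat on the bench.

```bash
python3 -c "
from h import *
print(job_done())"
```

```text
the job is handed in; nothing more can be done
None
```

The 12 mm key is lying flat against the blind end of the keyway, seated with about 13 N of push. The other two keys are still flat on the bench, and I handed the job in at about 19 s; no verdict came back. The 12 mm pick rests on pinching two keys, which read 10.5 and 13.3 mm (about 1.5 mm low), plus a camera estimate for the third. I judged the pulley to be in line from how the key went in, and did not measure its angle.

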